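# Raise the draught hood sash to its catch and run the crucible in

### The arm

A 6-joint arm with a two-finger parallel gripper is mounted at the origin on the work surface. World frame = base frame: x ahead of the robot, y to its left, z up, the work surface at z = 0. Lengths are in m, angles in rad, forces in N, time in s.
With the tool pointing down it reaches from about 0.375 to 0.975 m from the base axis. Payload 3.8 kg.
Tool frame: the origin (TCP) lies midway between the tips of the shut fingers; the grasp point (between the pads) lies 19 mm behind it; x points along the fingers, y is the direction in which the jaws open and shut, and the axes are right-handed (so a half turn about x gives the same grasp; the last joint's range is limited). The gripper opens to 88 mm and grips with 3 to 60 N. Pads are 18 mm wide; open, the fingers measure 123 mm over their backs; the gripper's body (75 mm by 187 mm) begins 45 mm behind the grasp point.
Start: joints at [-0.037, 0.264, 1.604, -0, 1.274, -0.037], TCP at [0.675, -0, 0.239] pointing down, gripper open.
Joint ranges: [-2.63, 2.63], [-0.94, 2.18], [0.31, 2.57], [-1.31, 4.45], [0, 2.66], [-2.55, 2.55]. Speed limits (rad/s): [2.57, 2.57, 3.14, 3.14, 3.14, 3.14].

### API

Orientations are given as a rotation vector (axis times angle).
In Python, from cell import manip, inverse_kinematics, cams, order gives the robot as it stands. Calls block until the motion is done:
- manip.move_pose(position, orientation): joint-space move of the TCP to a pose.
- manip.move_linear(position, rate=0.15, rot=None): straight line of the TCP; rot=None keeps the orientation; rate is the mean speed in m/s.
- manip.set_joints(angles): joint-space move.
- manip.set_gripper(opening, force=None): finger opening in m; force is the grip in N (None keeps the last); returns when the fingers have stopped.
- manip.dwell(seconds).
- inverse_kinematics(position, orientation): joint angles nearest the present ones, or None.
- manip.state(): the state.
- cams.capture(name): name is "scene" or "side" or "wrist"; returns a dict with "image" (384x512x3 uint8, blue, green, red), "z_map" (384x512 float32, m along the optical axis (not along the pixel's ray), 0 where there is no reading), "intrinsics" (3x3 intrinsics, pixels), "k1" (the pictures are not rectified: a ray, as slopes to the right and down, at radius r is drawn at 1 + k1 r^2 times it, then the intrinsics apply), "position" and "orientation" of the camera in the world; the wrist camera has in their place "T_tool_cam" (4x4, takes a point from camera to tool coordinates, whose origin is the TCP and whose axes are the tool frame's). Camera axes: x right, y down, z forward; pixel columns grow to the right and rows downward; lengths in m; the calibration is good to about 2 mm. A picture is of the moment at which its call begins: read the wrist's pose just before it.
A pose or a line that the arm cannot do raises manip.IKError and nothing moves.
- order.close_job(): hands the job in, once; it reports no verdict.
The state is a dict: "clock": time; "joint_pos": joint angles; "joint_velocities": joint speeds; "tau": joint torques, N m; "tool_pos": TCP position; "tcp_rot": TCP orientation; "contact_force": force on the tool from outside, world axes, zero at the start; "moment": the same for the moment, N m; "gripper_width": finger opening in m.
Only numpy, scipy, OpenCV 4.12 (cv2) and the standard library are available. Lean on these libraries where they do the work, as an engineer would, in place of code of your own. Each camera call takes 0.05 s, during which the arm holds its last target. There are 200 camera calls.

### The job

Raise the draught hood's counterweighted sash by pushing up under its lip, until the spring catch at the red band takes it and it stays up by itself; do not force it hard against the stop just above the catch. Then push the carriage with its crucible in under the sash until it is fully home, crucible still standing in its seat. Leave the spare crucible, ore lump, sieve and scoop alone.

Things in the scene. Friction and masses are not known exactly. Their poses are not given: they have to be found in the camera images.
- hood: Green draught hood with clear panes, 430 mm wide, 180 deep, 450 high, fixed to the counter. Origin on the counter, middle of the front, in the plane of the sash; x points into the hood (away from the robot at yaw 0), y to its left, z up. Green jambs at y = +200 and -200 mm. All other things' offsets run along these axes; sash, mark and carriage turn with the hood.
- sash: Clear sash in an aluminium frame, 360 x 215 mm, sliding straight up in the jambs. A flat lip along its bottom sticks out 45 mm towards the robot, 340 mm wide, 12 thick. Origin: middle of the lip's LOWER FRONT edge, 70 mm above the counter when shut, as at the start. It needs 2 to 5 N to rise, and sinks back by itself if let go below the catch. At most 22 N may be put on it.
- mark_band (a point): Red band, 50 mm tall, on the front and outer side of the right jamb; the point is the middle of its front face, 165 to 195 mm above the counter. The sash's lower edge (sash) is to end within this band's height. The spring catch hidden in the jamb takes it anywhere up to 22 mm above or below the band's middle, different each time, so feel for it.
- carriage (a joint): How far the steel carriage has been pushed in along the hood's +x, in m: 0 at the start (out), 0.130 fully home at a solid stop. It slides stiffly (about 2 N) and stays where it is left.
- push_plate (a point): Orange upright push plate at the carriage's robot-side end: 70 mm wide (y), 8 thick (x), its top 67 mm above the counter. The point lies in the middle of its front face (towards the robot), 40 mm above the counter. It is pushed towards +x: 245 mm before the plane of the sash at the start, 115 mm before it when home. The carriage bed is 80 mm wide and 13 high.
- crucible_mid (a point): Centre (half-way up) of the pale buff fire clay crucible standing in a square seat with a low rim on the carriage, 160 mm in from the push plate's front face: 58 mm across the rim, 42 mm at the foot, 68 mm high, its rim 82 mm above the counter. It cannot pass under the shut sash.
- spare_mid (a point): Centre of a second, like buff crucible standing on the counter; leave alone. 58 mm across, 68 mm high.
- galena_mid (a point): Middle of a lump of grey galena, about 65 x 55 x 50 mm; leave alone.
- sieve_mid (a point): Centre of a brass hand sieve with a round frame, 100 mm across, 34 mm high; leave alone.
- scoop_mid (a point): Middle of a steel sample scoop with a dented lip and a wooden handle, 175 mm long, 26 mm high; leave alone.
- lip_push (a point): Point on the lip's lower front edge 70 mm right (-y) of its middle; moves with the sash. Nothing stands under or before the lip for 70 mm either side of it, so it is a good place to push up from below; the carriage runs at y = +30 to +110 mm.
- jamb_foot (a point): Foot of the right jamb, on the counter. The catch is in this jamb (its small brass release knob, outside, is not needed): resistance grows by 2 to 8 N over some 15 mm, then lets go as the catch snaps in under the sash; 3.5 mm higher the sash meets a rubber stop that gives about 1 mm per 10 N. Past the catch the sash, let go, sinks back some 4 mm and stays up.

How it is judged:
By the outcome, as a careful person would: the job done as asked, in the order asked, and still so for the second after the job is handed in, with the robot touching nothing.
It also fails if it takes over 54 s, if anything falls off the work surface, if the arm or the gripper's body presses on something with over 40 N, if the wrist force passes 120 N, or if a joint passes its speed limit or range.

## Working session

There is one attempt and no reset: what is moved stays moved. The work goes in short steps, each a Python script; the robot and the scene stay as the last script left them, time stands still between calls to the robot, and variables do not carry over. Pictures are saved under pics/ and viewed, about 8 in all and at most 12, crops included, and the job is handed in when it is done.

```bash
ls; mkdir -p pics; cat > h.py <<'E'
import numpy as np, cv2
from scipy.spatial.transform import Rotation as R
from cell import manip, inverse_kinematics, cams, order
def cap(n):
    c=cams.capture(n); np.savez('pics/%s.npz'%n,**{k:np.array(v) for k,v in c.items()}); return c
def rot(o):
    o=np.array(o,float)
    return o if o.shape==(3,3) else (R.from_rotvec(o).as_matrix() if o.size==3 else R.from_quat(o).as_matrix())
def ray(c,u,v):
    K=np.array(c['intrinsics']);d=np.array([(u-K[0,2])/K[0,0],(v-K[1,2])/K[1,1]]);s=d.copy()
    for _ in range(10): s=d/(1+float(c['k1'])*(s@s))
    return np.array([*s,1.])
def pix(c,u,v,z=None,half=1):
    """world point at pixel; with z: intersect plane z, else the depth map"""
    r=rot(c['orientation'])@ray(c,u,v); p=np.array(c['position'])
    if z is not None: return p+r*(z-p[2])/r[2]
    w=c['z_map'][int(v)-half:int(v)+half+1,int(u)-half:int(u)+half+1]; w=w[w>0]
    return p+r*np.median(w) if w.size else None
E
python3 - <<'E'
from h import *
for n in('scene','side'):
    c=cap(n); cv2.imwrite(f'pics/{n}0.png',cv2.resize(c['image'],(800,600),interpolation=cv2.INTER_CUBIC))
    print(n,c['position'],c['orientation'],c['k1'],c['intrinsics'])
print(manip.state())
E
```

```text
pics
scene [0.6502453  0.50771259 0.95712608] [-0.22996517 -2.98594971  0.7883075 ] -0.104044300509809 [[389.5269427    0.         257.23100175]
 [  0.         389.5269427  192.35444833]
 [  0.           0.           1.        ]]
side [ 0.25849909 -0.77528483  0.7934391 ] [-2.18172652  0.37271922 -0.19874404] -0.10123547101982544 [[462.35186175   0.         254.19770521]
 [  0.         462.35186175 185.76580689]
 [  0.           0.           1.        ]]
{'clock': 0.1, 'joint_pos': array([-3.69049691e-02,  2.64631865e-01,  1.60518362e+00, -4.11237863e-06,
        1.27369521e+00, -3.68972582e-02]), 'joint_velocities': array([ 9.96559112e-04, -2.62504699e-03, -9.18878369e-04,  8.44183851e-04,
       -4.12749125e-04,  5.92154624e-05]), 'tau': array([ 4.58242139e-04, -5.03614390e+01, -3.58072293e+01,  7.30556413e-02,
        2.32964207e-02, -8.70030158e-05]), 'tool_pos': array([6.74385725e-01, 1.61377165e-05, 2.37572531e-01]), 'tcp_rot': array([ 1.20834667,  1.2106572 , -1.21058423]), 'contact_force': array([ 0.48243729, -0.13400198, -0.52312905]), 'moment': array([ 0.01907655,  0.03372799, -0.01085609]), 'gripper_width': 0.08801165934069644}
```

View pics/scene0.png

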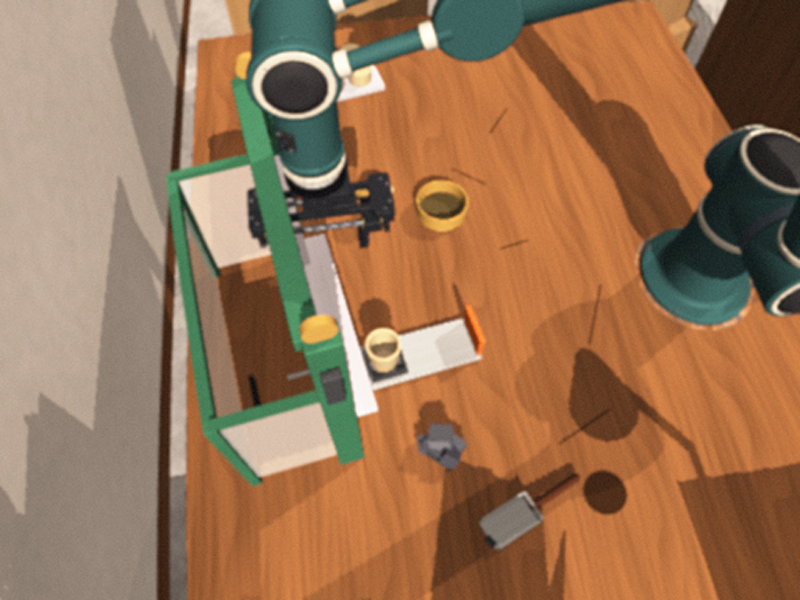

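View pics/side0.png

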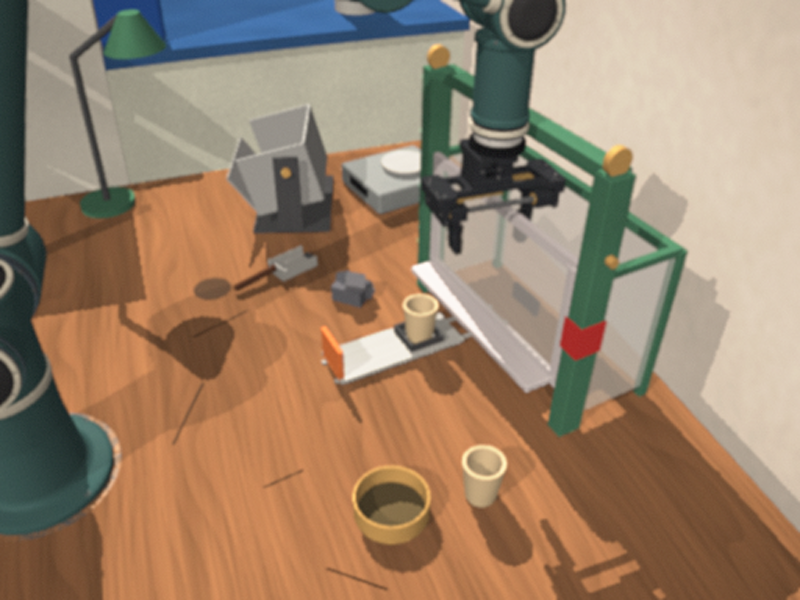

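```bash
python3 - <<'E'
from h import *
L=lambda n:dict(np.load(f'pics/{n}.npz'))
s,c=L('side'),L('scene'); k=1.5625
P=lambda n,d,u,v,z=None:print(n,np.round(pix(d,u/k,v/k,z),4), np.round(pix(d,u/k,v/k),4))
P('lip R side',s,527,380,.082);P('lip L side',s,415,266,.082)
P('lip L scene',c,358,415,.082);P('lip mid scene',c,335,262,.082)
P('plate side near',s,343,374,.067);P('plate side far',s,322,330,.067)
P('plate sc L',c,484,352,.067);P('plate sc R',c,470,310,.067)
P('crucible sc',c,383,342,.082);P('crucible side',s,421,303,.082)
P('band',s,576,338,.18)
P('jamb foot s',s,562,432,0);P('jambtopL scene',c,349,455)
P('sieve',s,392,482,.034);P('sieve c',c,442,195,.034)
P('spare',s,485,460,.068);P('galena',c,442,442,.04);P('scoop',c,515,520,.02)
for n,d in(('scene',c),('side',s)):
    im=d['image']; hsv=cv2.cvtColor(im,cv2.COLOR_BGR2HSV)
    for nm,lo,hi in(('orange',(5,210,180),(12,255,255)),('red',(0,150,100),(4,255,255)),('red2',(174,150,100),(180,255,255))):
        m=cv2.inRange(hsv,lo,hi); nn,lab,st,ce=cv2.connectedComponentsWithStats(m)
        print(n,nm,[(list(st[i]),np.round(pix(d,*ce[i]),4)) for i in range(1,nn) if st[i,4]>40][:4])
# crop enlarged
a=cv2.resize(s['image'][150:290,190:400],(800,533),interpolation=cv2.INTER_CUBIC); cv2.imwrite('pics/crop.png',a)
E
```

```text
lip R side [ 0.6903 -0.1323  0.082 ] [ 0.6913 -0.1308  0.0804]
lip L side [0.6406 0.1886 0.082 ] [0.6422 0.1926 0.079 ]
lip L scene [0.6644 0.2022 0.082 ] [0.6644 0.2016 0.0802]
lip mid scene [ 0.6706 -0.0754  0.082 ] [ 0.6726 -0.1319 -0.0028]
plate side near [ 0.4499 -0.0181  0.067 ] [0.4622 0.0305 0.0204]
plate side far [0.4469 0.09   0.067 ] [0.4479 0.0946 0.0632]
plate sc L [0.4514 0.123  0.067 ] [ 0.4363  0.0936 -0.0009]
plate sc R [0.4577 0.044  0.067 ] [0.4573 0.043  0.0651]
crucible sc [0.6103 0.0877 0.082 ] [0.6088 0.0717 0.0487]
crucible side [0.6123 0.0863 0.082 ] [0.621  0.1075 0.0645]
band [ 0.7304 -0.1709  0.18  ] [ 0.7243 -0.1787  0.188 ]
jamb foot s [ 0.7371 -0.1751  0.    ] [ 0.7316 -0.182   0.0091]
jambtopL scene [0.6865 0.2487 0.039 ] [0.6865 0.2487 0.039 ]
sieve [ 0.4613 -0.2034  0.034 ] [ 0.4697 -0.1796  0.0024]
sieve c [ 0.4508 -0.231   0.034 ] [ 0.4442 -0.2557  0.0031]
spare [ 0.5772 -0.2354  0.068 ] [ 0.5875 -0.2179  0.0444]
galena [0.5426 0.2505 0.04  ] [0.5438 0.2534 0.0502]
scoop [0.4543 0.3804 0.02  ] [0.4506 0.378  0.0023]
scene orange []
scene red []
scene red2 []
side orange []
side red [([np.int32(359), np.int32(204), np.int32(28), np.int32(26), np.int32(480)], array([ 0.727 , -0.1855,  0.1912]))]
side red2 []
```

View pics/crop.png

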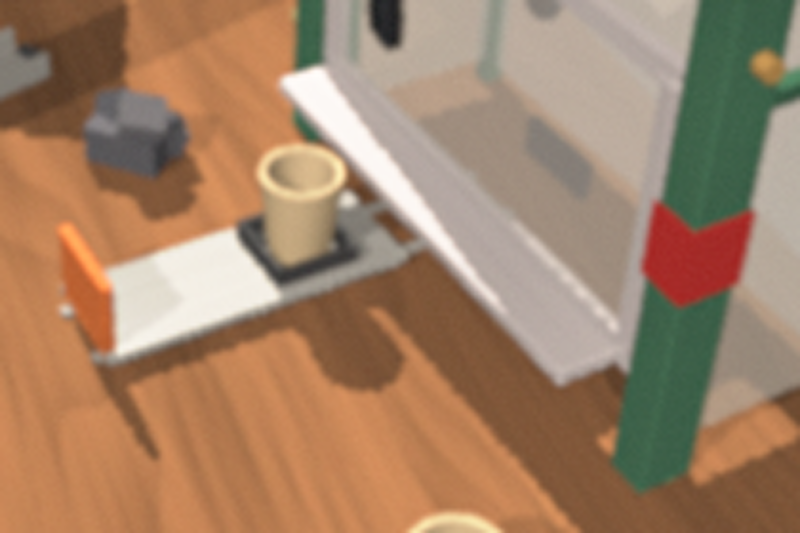

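```bash
cat >> h.py <<'E'
YAW=np.radians(8.3); O=np.array([.7068,.0333,0]); ex=np.array([np.cos(YAW),np.sin(YAW),0]); ey=np.array([-ex[1],ex[0],0])
def W(x,y,z): return O+x*ex+y*ey+[0,0,z]
def ori(pitch,sgn=1):
    p=np.radians(pitch); x=np.cos(p)*ex-[0,0,np.sin(p)]; y=sgn*ey
    return R.from_matrix(np.column_stack([x,y,np.cross(x,y)])).as_rotvec()
E
python3 - <<'E'
from h import *
print(R.from_rotvec(manip.state()['tcp_rot']).as_matrix().round(2))
for sg in(1,-1):
  for p in(0,10,20,30,90):
    for t in((-.2,-.085,.25),(-.15,-.085,.045),(-.02,-.085,.045),(-.02,-.085,.2)):
        q=inverse_kinematics(W(*t),ori(p,sg)); print(sg,p,t,None if q is None else np.round(q,2))
E
```

```text
[[-0.  1. -0.]
 [ 0. -0. -1.]
 [-1. -0. -0.]]
1 0 (-0.2, -0.085, 0.25) None
1 0 (-0.15, -0.085, 0.045) [-0.57  0.82  2.52  2.41  1.72  1.44]
1 0 (-0.02, -0.085, 0.045) [-0.34  0.79  2.33  2.65  1.55  1.58]
1 0 (-0.02, -0.085, 0.2) [-0.34  0.36  2.43  2.63  1.26  1.74]
1 10 (-0.2, -0.085, 0.25) None
1 10 (-0.15, -0.085, 0.045) None
1 10 (-0.02, -0.085, 0.045) [-0.34  0.63  2.37  2.64  1.27  1.64]
1 10 (-0.02, -0.085, 0.2) [-0.34  0.2   2.42  2.55  0.95  1.85]
1 20 (-0.2, -0.085, 0.25) None
1 20 (-0.15, -0.085, 0.045) None
1 20 (-0.02, -0.085, 0.045) [-0.32  0.48  2.38  2.61  0.97  1.72]
1 20 (-0.02, -0.085, 0.2) [-0.32  0.09  2.39  2.39  0.66  2.04]
1 30 (-0.2, -0.085, 0.25) None
1 30 (-0.15, -0.085, 0.045) None
1 30 (-0.02, -0.085, 0.045) [-0.29  0.36  2.35  2.51  0.67  1.86]
1 30 (-0.02, -0.085, 0.2) [-0.29  0.02  2.32  2.04  0.42  2.41]
1 90 (-0.2, -0.085, 0.25) [-0.2  -0.02  1.9  -0.    1.26 -1.91]
1 90 (-0.15, -0.085, 0.045) [-0.17  0.27  1.98 -0.    0.88 -1.89]
1 90 (-0.02, -0.085, 0.045) [-0.11  0.48  1.7  -0.    0.97 -1.83]
1 90 (-0.02, -0.085, 0.2) [-0.11  0.34  1.58 -0.    1
[... 428 characters left out ...]
 -1.29]
-1 20 (-0.2, -0.085, 0.25) None
-1 20 (-0.15, -0.085, 0.045) None
-1 20 (-0.02, -0.085, 0.045) [-0.32  0.48  2.38  2.61  0.97 -1.42]
-1 20 (-0.02, -0.085, 0.2) [-0.32  0.09  2.39  2.39  0.66 -1.1 ]
-1 30 (-0.2, -0.085, 0.25) [-0.59 -0.46  2.57  1.4   0.63 -0.21]
-1 30 (-0.15, -0.085, 0.045) None
-1 30 (-0.02, -0.085, 0.045) [-0.29  0.36  2.35  2.51  0.67 -1.28]
-1 30 (-0.02, -0.085, 0.2) [-0.29  0.02  2.32  2.04  0.42 -0.73]
-1 90 (-0.2, -0.085, 0.25) [-0.2  -0.02  1.9   0.    1.26  1.23]
-1 90 (-0.15, -0.085, 0.045) [-0.17  0.27  1.98  0.    0.88  1.26]
-1 90 (-0.02, -0.085, 0.045) [-0.11  0.48  1.7   0.    0.97  1.31]
-1 90 (-0.02, -0.085, 0.2) [-0.11  0.34  1.58  0.    1.22  1.31]
```

```bash
cat >> h.py <<'E'
def ori2(pitch,yaw,sgn=-1):
    p,a=np.radians([pitch,yaw]); e=np.cos(a)*ex+np.sin(a)*ey
    x=np.cos(p)*e-[0,0,np.sin(p)]; y=sgn*np.cross([0,0,1],e)
    return R.from_matrix(np.column_stack([x,y,np.cross(x,y)])).as_rotvec()
E
python3 - <<'E'
from h import *
for yw in(0,-8,-14,-20):
  for p in(10,15,20,25,30,40,55,70):
    r=[]
    for x in (-.11,-.09,-.07,-.05,-.02,-.01):
        q=inverse_kinematics(W(x,-.09,.045),ori2(p,yw)); r.append('-' if q is None else 'X')
    q=[inverse_kinematics(W(-.015,-.09,z),ori2(p,yw)) for z in(.04,.10,.19)]
    print(yw,p,''.join(r),[None if a is None else np.round(a,2).tolist() for a in q])
E
```

```text
0 10 XXXXXX [[-0.34, 0.65, 2.35, 2.64, 1.27, -1.5], [-0.34, 0.48, 2.39, 2.62, 1.16, -1.43], [-0.34, 0.24, 2.41, 2.55, 0.97, -1.3]]
0 15 XXXXXX [[-0.33, 0.57, 2.36, 2.63, 1.13, -1.46], [-0.33, 0.41, 2.39, 2.59, 1.01, -1.39], [-0.33, 0.18, 2.4, 2.49, 0.82, -1.23]]
0 20 XXXXXX [[-0.32, 0.5, 2.36, 2.6, 0.98, -1.42], [-0.32, 0.34, 2.38, 2.55, 0.86, -1.33], [-0.32, 0.12, 2.37, 2.4, 0.68, -1.13]]
0 25 XXXXXX [[-0.31, 0.44, 2.35, 2.57, 0.83, -1.36], [-0.31, 0.29, 2.36, 2.48, 0.71, -1.24], [-0.31, 0.08, 2.34, 2.27, 0.55, -0.98]]
0 30 XXXXXX [[-0.3, 0.38, 2.33, 2.51, 0.68, -1.29], [-0.3, 0.24, 2.33, 2.39, 0.57, -1.13], [-0.3, 0.05, 2.31, 2.07, 0.44, -0.78]]
0 40 XXXXXX [[-0.27, 0.31, 2.27, 2.26, 0.41, -1.01], [-0.27, 0.19, 2.26, 1.97, 0.34, -0.69], [-0.27, 0.03, 2.22, 1.37, 0.32, -0.06]]
0 55 XXXXXX [[-0.21, 0.28, 2.13, 0.96, 0.25, 0.33], [-0.21, 0.19, 2.11, 0.66, 0.33, 0.64], [-0.21, 0.07, 2.05, 0.44, 0.49, 0.87]]
0 70 XXXXXX [[-0.17, 0.34, 1.95, 0.21, 0.53, 1.09], [-0.17, 0.26, 1.92, 0.18, 0.63, 1.13], [-0.17, 0.17, 1.85, 0.15, 0.79, 1.17]]
-8 10 XXXXXX [[-0.23, 0.64, 2.38, 2.9, 1.28, -1.54]
[... 2390 characters left out ...]
0.33, 2.4, 3.35, 0.82, -1.66], [-0.05, 0.1, 2.4, 3.41, 0.59, -1.74]]
-20 25 XXXXXX [[-0.05, 0.43, 2.37, 3.34, 0.8, -1.64], [-0.05, 0.27, 2.38, 3.37, 0.66, -1.69], [-0.05, 0.06, 2.36, 3.48, 0.44, -1.81]]
-20 30 XXXXXX [[-0.06, 0.37, 2.35, 3.36, 0.64, -1.67], [-0.06, 0.23, 2.35, 3.41, 0.5, -1.74], [-0.06, 0.04, 2.33, 3.61, 0.29, -1.94]]
-20 40 XXXXXX [[-0.07, 0.3, 2.29, 3.47, 0.33, -1.8], [-0.07, 0.18, 2.28, 3.68, 0.21, -2.01], None]
-20 55 XXXXXX [[-0.08, 0.28, 2.14, -0.54, 0.13, 2.2], [-0.08, 0.18, 2.12, -0.28, 0.25, 1.95], [-0.08, 0.06, 2.06, -0.17, 0.42, 1.82]]
-20 70 XXXXXX [[-0.1, 0.33, 1.96, -0.07, 0.5, 1.73], [-0.1, 0.26, 1.93, -0.06, 0.61, 1.72], [-0.1, 0.16, 1.86, -0.05, 0.77, 1.71]]
```

```bash
python3 - <<'E'
from h import *
L=lambda n:dict(np.load(f'pics/{n}.npz'))
s,c=L('side'),L('scene'); k=1.5625
H=lambda p: None if p is None else np.round([(p-O)@ex,(p-O)@ey,p[2]],3)
for u,v in((258,215),(262,190),(275,210),(285,240),(300,280),(262,150),(330,205),(385,190),(365,235)): print('scene',u,v,H(pix(c,u/k,v/k)))
for u,v in((560,185),(545,205),(455,240),(450,215),(530,115),(580,155),(600,250),(500,180),(555,255)): print('side',u,v,H(pix(s,u/k,v/k)))
a=cv2.resize(s['image'][60:200,260:400],(600,600),interpolation=cv2.INTER_CUBIC)
b=cv2.resize(cams.capture('wrist')['image'],(200,150))
a[:150,:200]=b; cv2.imwrite('pics/crop2.png',a)
E
```

```text
scene 258 215 [ 0.044 -0.027  0.344]
scene 262 190 [0.029 0.002 0.42 ]
scene 275 210 [0.021 0.035 0.421]
scene 285 240 [0.018 0.078 0.42 ]
scene 300 280 [0.013 0.133 0.42 ]
scene 262 150 [ 0.018 -0.059  0.421]
scene 330 205 [-0.046 -0.004  0.358]
scene 385 190 [-0.121 -0.018  0.344]
scene 365 235 [-0.089 -0.01   0.268]
side 560 185 [ 0.042 -0.076  0.335]
side 545 205 [ 0.023 -0.074  0.307]
side 455 240 [-0.094 -0.033  0.261]
side 450 215 [-0.116 -0.052  0.317]
side 530 115 [ 0.017 -0.026  0.421]
side 580 155 [ 0.006 -0.142  0.415]
side 600 250 [-0.006 -0.215  0.325]
side 500 180 [-0.041 -0.051  0.35 ]
side 555 255 [-0.005 -0.139  0.272]
```

View pics/crop2.png

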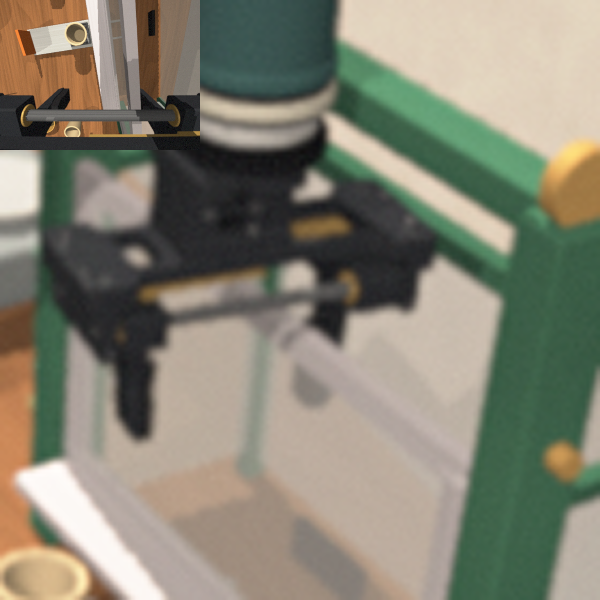

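```bash
python3 - <<'E'
from h import *
L=lambda n:dict(np.load(f'pics/{n}.npz'))
s,c=L('side'),L('scene')
H=lambda p: None if p is None else np.round([(p-O)@ex,(p-O)@ey,p[2]],3).tolist()
for u in(365,):
  for v in range(88,118,1): print('side',u,v,H(pix(s,u,v,half=0)),s['image'][v,u])
for u in(345,355):
  for v in range(134,170,2): print('side',u,v,H(pix(s,u,v,half=0)),s['image'][v,u])
# rear body end profile in side
for v in range(100,145,4): print('body',[ (u,H(pix(s,u,v,half=0))) for u in range(340,368,4)])
E
```

```text
side 365 88 [0.021, -0.105, 0.42] [118 159 100]
side 365 89 [0.019, -0.108, 0.419] [120 163 102]
side 365 90 [0.015, -0.112, 0.42] [118 161 100]
side 365 91 [0.012, -0.116, 0.42] [120 161 101]
side 365 92 [0.01, -0.119, 0.419] [118 159 100]
side 365 93 [0.009, -0.12, 0.418] [108 145  92]
side 365 94 [0.009, -0.12, 0.416] [ 89 121  76]
side 365 95 [0.008, -0.122, 0.415] [ 78 102  66]
side 365 96 [0.007, -0.123, 0.413] [71 95 61]
side 365 97 [0.009, -0.122, 0.41] [71 95 60]
side 365 98 [0.008, -0.123, 0.409] [72 96 61]
side 365 99 [0.006, -0.126, 0.409] [71 95 59]
side 365 100 [0.008, -0.123, 0.405] [70 93 57]
side 365 101 [0.008, -0.124, 0.403] [70 92 56]
side 365 102 [0.009, -0.124, 0.401] [75 97 68]
side 365 103 [0.007, -0.126, 0.4] [104 124 113]
side 365 104 [0.618, 0.529, -0.028] [147 165 174]
side 365 105 [0.619, 0.529, -0.032] [178 197 215]
side 365 106 [0.621, 0.531, -0.038] [189 210 226]
side 365 107 [0.621, 0.529, -0.041] [192 212 227]
side 365 108 [0.617, 0.525, -0.043] [189 210 226]
side 365 109 [0.618, 0.524, -0.048] [184 206 224]
side 365 110 [0.614, 0.519, -0.049] [169 1
[... 4040 characters left out ...]
), (360, [0.161, 0.041, 0.211]), (364, [0.164, 0.029, 0.216])]
body [(340, [0.021, -0.05, 0.283]), (344, [0.161, 0.1, 0.168]), (348, [0.161, 0.083, 0.177]), (352, [0.159, 0.066, 0.187]), (356, [0.161, 0.053, 0.193]), (360, [0.161, 0.038, 0.2]), (364, [0.161, 0.024, 0.208])]
body [(340, [0.161, 0.114, 0.148]), (344, [0.16, 0.097, 0.158]), (348, [0.159, 0.08, 0.167]), (352, [0.162, 0.067, 0.173]), (356, [0.163, 0.053, 0.18]), (360, [0.16, 0.035, 0.191]), (364, [0.161, 0.021, 0.198])]
body [(340, [-0.001, -0.079, 0.285]), (344, [0.16, 0.094, 0.146]), (348, [0.161, 0.079, 0.155]), (352, [0.16, 0.062, 0.164]), (356, [0.16, 0.047, 0.172]), (360, [0.161, 0.034, 0.179]), (364, [0.162, 0.02, 0.186])]
```

```bash
cat >> h.py <<'E'
def st(tag=''):
    s=manip.state(); p=s['tool_pos']; print(tag,'t%.2f'%s['clock'],'hood',np.round([(p-O)@ex,(p-O)@ey,p[2]],4),'F',np.round(s['contact_force'],1)); return s
E
python3 - <<'E'
from h import *
p=manip.state()['tool_pos'].copy()
a=p+.002*ex; manip.move_linear(a,.03); s=st('shift')
for i in range(1,8):
    manip.move_linear(a+[0,0,.0075*i+.0014],.06); s=st()   # end at +.0539 commanded vs sagging readout
    if np.abs(s['contact_force']).max()>6: print('contact');break
    if s['tool_pos'][2]>.2893: break
E
```

```text
shift t0.40 hood [-0.0349 -0.0282  0.2373] F [ 1.   0.3 -0.4]
 t0.70 hood [-0.0342 -0.0283  0.2478] F [ 0.3 -0.9 -0.1]
 t0.97 hood [-0.0344 -0.0283  0.2549] F [1.4 0.8 0.1]
 t1.25 hood [-0.0344 -0.0283  0.2624] F [-0.8 -0.7 -0.6]
 t1.52 hood [-0.0344 -0.0283  0.2698] F [-0.8  0.3 -0.4]
 t1.80 hood [-0.0345 -0.0283  0.2774] F [ 0.5  0.  -0.1]
 t2.08 hood [-0.0345 -0.0283  0.2849] F [-0.1  0.4  0.7]
 t2.35 hood [-0.0347 -0.0283  0.2918] F [-0.3  0.3  0. ]
```

```bash
python3 - <<'E'
from h import *
a=manip.state()['tool_pos'].copy(); a[2]-=.001
manip.move_linear(a,.05)
ok=True
for d in(.01,.02,.03,.045,.06,.09,.13):
    manip.move_linear(a-d*ex,.08); s=st()
    if np.abs(s['contact_force']).max()>6: print('contact');ok=False;break
if ok:
    manip.set_gripper(0.0,10)
    q=inverse_kinematics(W(-.16,-.10,.22),ori2(60,-8)); print(np.round(q,2)); 
    q2=inverse_kinematics(W(-.12,-.10,.15),ori2(45,-8)); print(np.round(q2,2)); st()
E
```

```text
t2.88 hood [-0.045  -0.0283  0.291 ] F [ 0.5  0.3 -0.6]
 t3.15 hood [-0.0549 -0.0283  0.291 ] F [-0.3  0.1 -0.1]
 t3.42 hood [-0.0648 -0.0283  0.291 ] F [-1.  -0.   0.4]
 t3.76 hood [-0.0798 -0.0283  0.291 ] F [ 0.2 -0.4  0.2]
 t4.09 hood [-0.0948 -0.0283  0.291 ] F [ 0.1 -1.   0.2]
 t4.62 hood [-0.1247 -0.0283  0.2911] F [-0.   0.2 -0.1]
 t5.27 hood [-0.1647 -0.0283  0.2912] F [ 0.1 -0.9 -0.1]
[-0.29 -0.22  2.22  0.24  0.65  1.12]
[-0.3  -0.11  2.39  1.14  0.23  0.23]
 t6.57 hood [-0.1647 -0.0283  0.2908] F [ 0.9 -0.3  0.2]
```

```bash
python3 - <<'E'
from h import *
manip.move_pose(W(-.16,-.10,.22),ori2(60,-8)); st('A')
manip.move_pose(W(-.12,-.10,.15),ori2(45,-8)); st('B')
for x in(-.10,-.09,-.08):
  for z in(.12,.09,.06,.042):
    q=inverse_kinematics(W(x,-.10,z),ori2(15,-8)); print(x,z,None if q is None else np.round(q,2))
E
```

```text
A t7.67 hood [-0.1596 -0.1001  0.2207] F [ 0.3 -0.1 -0.3]
B t8.54 hood [-0.119  -0.0999  0.151 ] F [-0.3  0.3  0.2]
-0.1 0.12 [-0.35  0.26  2.57  2.73  1.02 -1.44]
-0.1 0.09 [-0.35  0.36  2.56  2.75  1.1  -1.48]
-0.1 0.06 [-0.35  0.47  2.54  2.77  1.18 -1.52]
-0.1 0.042 [-0.35  0.53  2.53  2.77  1.23 -1.54]
-0.09 0.12 [-0.34  0.27  2.55  2.75  1.01 -1.44]
-0.09 0.09 [-0.34  0.37  2.54  2.77  1.09 -1.48]
-0.09 0.06 [-0.34  0.47  2.53  2.78  1.17 -1.52]
-0.09 0.042 [-0.34  0.53  2.51  2.79  1.22 -1.54]
-0.08 0.12 [-0.32  0.28  2.53  2.76  1.   -1.45]
-0.08 0.09 [-0.32  0.38  2.52  2.78  1.08 -1.48]
-0.08 0.06 [-0.32  0.47  2.51  2.79  1.16 -1.51]
-0.08 0.042 [-0.32  0.53  2.5   2.8   1.2  -1.53]
```

```bash
python3 - <<'E'
from h import *
manip.move_pose(W(-.09,-.10,.09),ori2(15,-8)); st('C')
manip.move_linear(W(-.085,-.10,.042),.12); st('D')
for x in(-.06,-.04,-.02):
    manip.move_linear(W(x,-.10,.042),.1); s=st()
    if np.abs(s['contact_force']).max()>5: print('contact');break
c=cap('side'); cv2.imwrite('pics/s3.png',cv2.resize(c['image'][120:330,170:450],(800,600),interpolation=cv2.INTER_CUBIC))
E
```

```text
C t10.05 hood [-0.0891 -0.1     0.0909] F [-0.3 -0.2  0.4]
D t10.60 hood [-0.0847 -0.0999  0.0423] F [ 0.4 -0.6 -0.4]
 t11.00 hood [-0.059  -0.0999  0.0433] F [ 0.  -0.4  0. ]
 t11.35 hood [-0.0396 -0.0999  0.0423] F [ 0.2 -0.5  0.5]
 t11.70 hood [-0.0197 -0.1     0.0422] F [ 0.5 -0.7 -0.2]
```

View pics/s3.png

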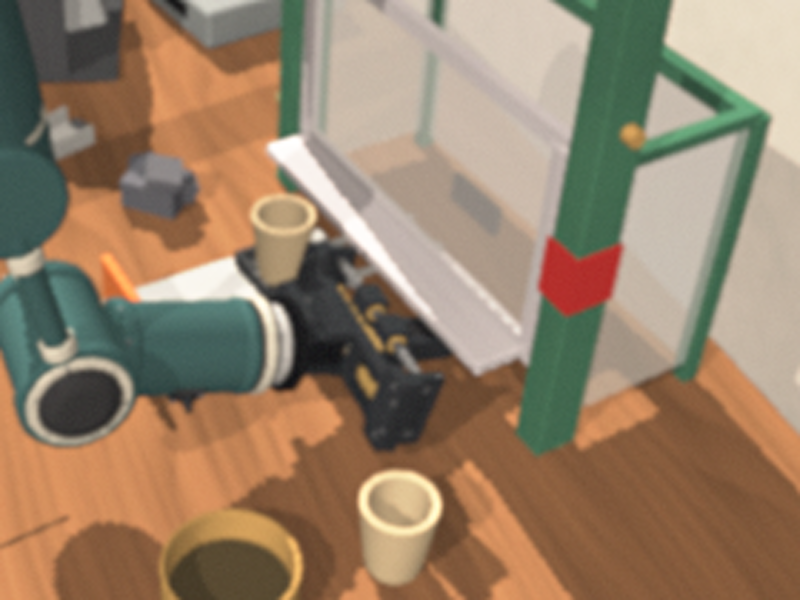

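```bash
cat > lift.py <<'E'
from h import *
import sys
z=.042; contact=None; base=[]; peak=0; log=[]
x,y=-.02,-.10
while z<.215:
    sash=None if contact is None else .07+z-contact
    if contact is None: dz=.003
    elif sash<.130: dz=.006
    else: dz=.0012
    z+=dz; manip.move_linear(W(x,y,z),.06 if dz>.002 else .02)
    s=manip.state(); f=-s['contact_force'][2]; F=np.linalg.norm(s['contact_force'])
    if contact is None and f>1.5: contact=z-.0015; print('contact z',z)
    if contact is not None: log.append((round(.07+z-contact,4),round(float(f),1),round(float(F),1)))
    if F>18: print('HIGH');break
    if contact is not None and .07+z-contact>.125:
        if len(base)<4: base.append(f); continue
        b=np.median(base); peak=max(peak,f)
        if peak>b+1.8 and f<peak-1.8 and f<b+1.8: print('SNAP base',b,'peak',peak);break
print(log); st(); print('z cmd',z)
E
python3 lift.py
```

```text
contact z 0.057000000000000016
SNAP base 1.5495281326173322 peak 7.370099559119277
[(0.0715, 2.6, 3.5), (0.0775, 1.7, 2.7), (0.0835, 1.7, 1.8), (0.0895, 1.6, 1.8), (0.0955, 1.9, 2.0), (0.1015, 0.8, 2.1), (0.1075, 2.1, 2.5), (0.1135, 1.9, 2.5), (0.1195, 1.7, 2.1), (0.1255, 1.6, 1.9), (0.1315, 1.5, 2.0), (0.1327, 0.3, 0.5), (0.1339, 2.5, 2.6), (0.1351, 4.8, 5.4), (0.1363, 7.2, 7.4), (0.1375, 6.1, 6.2), (0.1387, 7.2, 7.3), (0.1399, 5.8, 5.8), (0.1411, 5.8, 6.0), (0.1423, 7.4, 7.5), (0.1435, 6.6, 7.2), (0.1447, 5.6, 6.3), (0.1459, 5.3, 6.2), (0.1471, 4.0, 6.7), (0.1483, 2.5, 4.7)]
 t19.00 hood [-0.0197 -0.1     0.1344] F [-4.  -0.5 -2.5]
z cmd 0.13380000000000014
```

```bash
python3 - <<'E'
from h import *
for i in range(4): st(); manip.dwell(.05)
c=cap('side'); cv2.imwrite('pics/s4.png',cv2.resize(c['image'][80:290,200:480],(800,600),interpolation=cv2.INTER_CUBIC))
E
```

```text
t19.00 hood [-0.0197 -0.1     0.1344] F [-4.  -0.5 -2.5]
 t19.05 hood [-0.0197 -0.1     0.1344] F [-3.9 -0.1 -2.3]
 t19.10 hood [-0.0197 -0.1001  0.1345] F [-4.3  0.1 -3.2]
 t19.15 hood [-0.0197 -0.1001  0.1344] F [-3.5  0.8 -3.6]
```

View pics/s4.png

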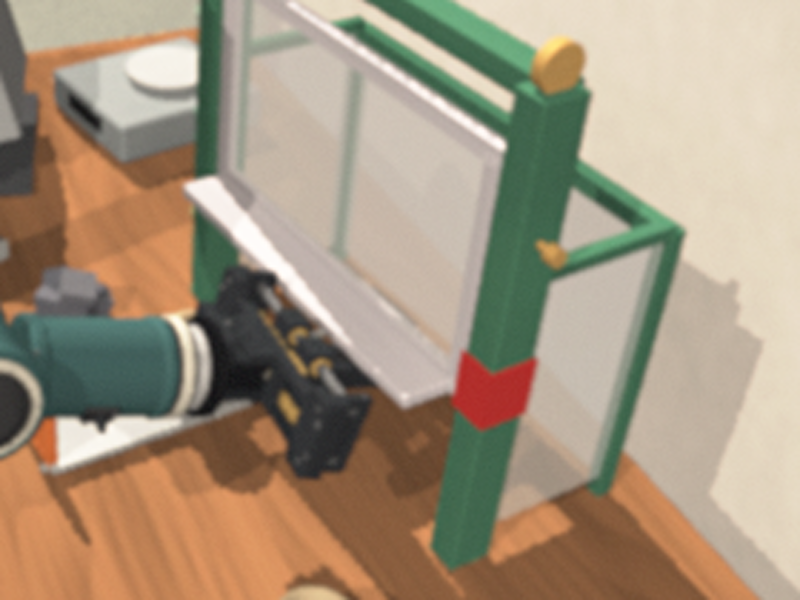

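```bash
python3 - <<'E'
from h import *
s=dict(np.load('pics/side.npz'))
def onx(u,v,X):
    r=rot(s['orientation'])@ray(s,u,v); p=s['position']; t=(X-(p-O)@ex)/(r@ex); q=p+t*r; return np.round([(q-O)@ex,(q-O)@ey,q[2]],4)
f=lambda u,v:(200+u*.35,80+v*.35)
print('lip low corner',onx(*f(405,404),-.045),'top',onx(*f(402,392),-.045))
for n,a in(('band top L',(461,352)),('band bot L',(456,403)),('band bot edge',(484,431)),('band top edge',(491,372))):
    print(n,onx(*f(*a),-.015), 'depth',[(round(float((q-O)@ex),3),round(float((q-O)@ey),3),round(float(q[2]),3)) for q in [pix(s,*f(*a),half=1)]])
E
```

```text
lip low corner [-0.045  -0.1698  0.1545] top [-0.045  -0.1645  0.1622]
band top L [-0.015  -0.1867  0.2047] depth [(-0.012, -0.184, 0.202)]
band bot L [-0.015  -0.1913  0.1599] depth [(-0.013, -0.189, 0.158)]
band bot edge [-0.015  -0.2242  0.1583] depth [(-0.007, -0.217, 0.149)]
band top edge [-0.015  -0.2192  0.2098] depth [(-0.011, -0.215, 0.205)]
```

```bash
cat > lift2.py <<'E'
from h import *
import sys
z,n=float(sys.argv[1]),int(sys.argv[2]); fs=[]
for i in range(n):
    z+=.0012; manip.move_linear(W(-.02,-.10,z),.02)
    a=[]
    for _ in range(2): a.append(manip.state()['contact_force']); manip.dwell(.02)
    a=np.mean(a,0); fs.append(-a[2]); print(round(z,4),'sash~%.4f'%(z+.0155),np.round(a,1))
    if np.linalg.norm(a)>15: print('HIGH');break
    if max(fs[-3:])-fs[-1]>2.2: print('DROP');break
st()
E
python3 lift2.py .1338 16
```

```text
0.135 sash~0.1505 [-2.7  0.5 -3.6]
0.1362 sash~0.1517 [-2.6  0.3 -2.2]
0.1374 sash~0.1529 [-2.   0.3 -1.5]
0.1386 sash~0.1541 [-0.1  0.7 -0. ]
0.1398 sash~0.1553 [ 0.7 -0.2 -0.7]
0.141 sash~0.1565 [ 0.8 -0.8 -1.7]
0.1422 sash~0.1577 [-0.5 -0.1 -3.2]
0.1434 sash~0.1589 [-0.8 -0.9 -2.2]
0.1446 sash~0.1601 [-1.  -0.8 -2.3]
0.1458 sash~0.1613 [ 0.5 -0.6 -5.4]
0.147 sash~0.1625 [  3.9  -0.4 -10.1]
0.1482 sash~0.1637 [  5.7  -1.2 -12.6]
0.1494 sash~0.1649 [  6.6  -0.8 -15. ]
HIGH
 t22.93 hood [-0.021  -0.0998  0.1469] F [  6.4  -1.2 -14.3]
```

```bash
python3 - <<'E'
from h import *
for z in(.1455,.142,.139,.136,.132,.126):
    manip.move_linear(W(-.02,-.10,z),.04); st()
c=cap('side'); cv2.imwrite('pics/s5.png',cv2.resize(c['image'][80:290,200:480],(800,600),interpolation=cv2.INTER_CUBIC))
E
```

```text
t23.18 hood [-0.0204 -0.0999  0.1453] F [-3.1 -0.4 -7.3]
 t23.43 hood [-0.0194 -0.1001  0.1432] F [-3.2 -0.6 -0.9]
 t23.68 hood [-0.019  -0.1003  0.1403] F [ 1.2 -0.5 -1.2]
 t23.93 hood [-0.0196 -0.1001  0.1365] F [ 0.7  0.3 -0.1]
 t24.18 hood [-0.0201 -0.0999  0.1316] F [-0.8  0.7 -0.9]
 t24.48 hood [-0.0202 -0.0999  0.1253] F [-0.1  0.2  0.9]
```

View pics/s5.png

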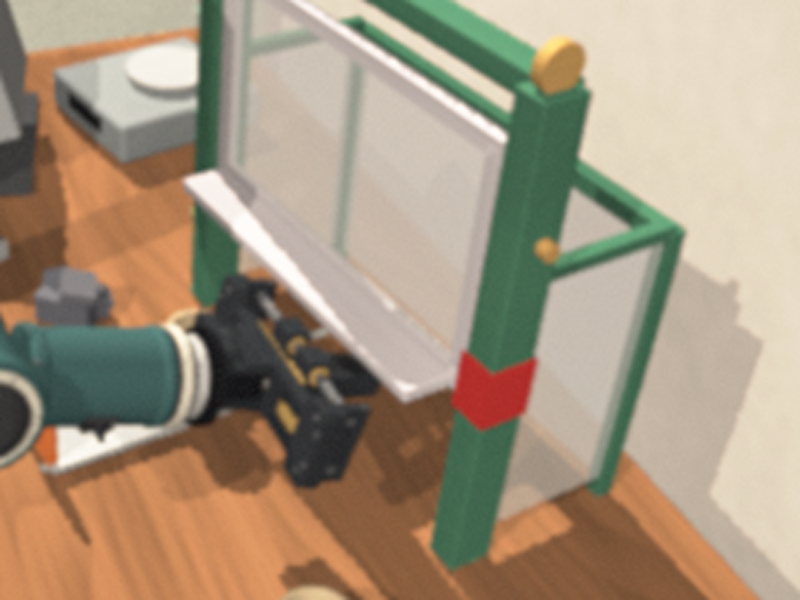

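```bash
python3 - <<'E'
from h import *
manip.move_linear(W(-.09,-.10,.122),.12); st('back')
manip.move_pose(W(-.13,-.10,.16),ori2(45,-8)); st('B')
manip.move_pose(W(-.16,-.10,.22),ori2(60,-8)); st('A')
for p in(90,80,70):
  for t in((-.29,.07,.14),(-.29,.07,.04),(-.12,.07,.04)):
    q=inverse_kinematics(W(*t),ori2(p,0)); print(p,t,None if q is None else np.round(q,2))
E
```

```text
back t25.27 hood [-0.0895 -0.1005  0.1227] F [ 0.5  0.4 -0.3]
B t26.82 hood [-0.1302 -0.0994  0.1593] F [-0.2  1.2  0. ]
A t27.61 hood [-0.1604 -0.0993  0.2187] F [-0.3  0.6 -0.8]
90 (-0.29, 0.07, 0.14) [ 0.09 -0.16  2.24  0.    1.06  1.51]
90 (-0.29, 0.07, 0.04) [ 0.09 -0.01  2.32  0.    0.83  1.51]
90 (-0.12, 0.07, 0.04) [0.1  0.29 1.97 0.   0.88 1.53]
80 (-0.29, 0.07, 0.14) [ 0.08 -0.29  2.35  0.01  0.91  1.5 ]
80 (-0.29, 0.07, 0.04) [ 0.08 -0.12  2.44  0.02  0.65  1.49]
80 (-0.12, 0.07, 0.04) [0.1  0.2  2.1  0.01 0.67 1.52]
70 (-0.29, 0.07, 0.14) [ 0.06 -0.41  2.46  0.04  0.75  1.47]
70 (-0.29, 0.07, 0.04) [ 0.06 -0.22  2.55  0.06  0.46  1.44]
70 (-0.12, 0.07, 0.04) [0.09 0.13 2.22 0.04 0.44 1.49]
```

```bash
python3 - <<'E'
from h import *
manip.move_pose(W(-.29,.07,.14),ori2(80,0)); st('above')
manip.move_linear(W(-.287,.07,.036),.12); s=st('down')
x=-.287; con=None
while x<-.235:
    x+=.004; manip.move_linear(W(x,.07,.036),.04); s=st(); F=s['contact_force']@ex
    if abs(F)>1.3: con=x;break
    if abs(s['contact_force'][2])>5: print('z!');break
print('contact',con)
if con is not None:
    manip.move_linear(W(con+.115,.07,.036),.04); st('pushed')
E
```

```text
above t28.50 hood [-0.2894  0.0699  0.1401] F [0.  0.2 0. ]
down t29.52 hood [-0.2862  0.0698  0.0366] F [ 0.5 -0.9  0.3]
 t29.77 hood [-0.2819  0.07    0.0369] F [-0.8  0.4 -0.2]
 t30.02 hood [-0.2785  0.07    0.0363] F [-0.7  0.1 -0.3]
 t30.27 hood [-0.2747  0.07    0.0361] F [ 0.7 -2.3 -0.2]
 t30.52 hood [-0.2707  0.07    0.0361] F [ 0.2 -0.5  0.5]
 t30.77 hood [-0.2667  0.07    0.0361] F [0.2 0.1 0.3]
 t31.02 hood [-0.2627  0.07    0.0361] F [0.2 0.3 0.1]
 t31.27 hood [-0.2589  0.07    0.0359] F [ 0.1 -0.2 -0.1]
 t31.52 hood [-0.255   0.07    0.0359] F [-1.5 -0.6 -0.5]
contact -0.25499999999999995
pushed t34.54 hood [-0.14   0.07   0.036] F [-2.3 -0.1 -1. ]
```

```bash
python3 - <<'E'
from h import *
x=-.14
while x<-.112:
    x+=.0015; manip.move_linear(W(x,.07,.036),.03); s=manip.state(); F=s['contact_force']; print(round(x,4),np.round(F,1))
    if F@ex<-9: break
st()
c=cap('side'); a=cv2.resize(c['image'][80:290,200:480],(400,300),interpolation=cv2.INTER_CUBIC)
c=cap('scene'); b=cv2.resize(c['image'][130:290,130:345],(400,300),interpolation=cv2.INTER_CUBIC)
cv2.imwrite('pics/s6.png',cv2.resize(np.hstack([a,b]),(800,300)))
E
```

```text
-0.1385 [-1.  -0.1 -0.9]
-0.137 [-1.5 -0.2 -0.7]
-0.1355 [-1.7  0.6  0.2]
-0.134 [-1.4  0.5  0.8]
-0.1325 [-1.   1.   0.3]
-0.131 [-2.1 -0.8  1.2]
-0.1295 [-1.1 -0.8 -0.2]
-0.128 [-4.1 -0.5  1.2]
-0.1265 [-7.8 -1.8  5.9]
-0.125 [-11.5  -1.2   9.3]
 t37.04 hood [-0.1281  0.0701  0.0352] F [-11.5  -1.2   9.3]
```

View pics/s6.png

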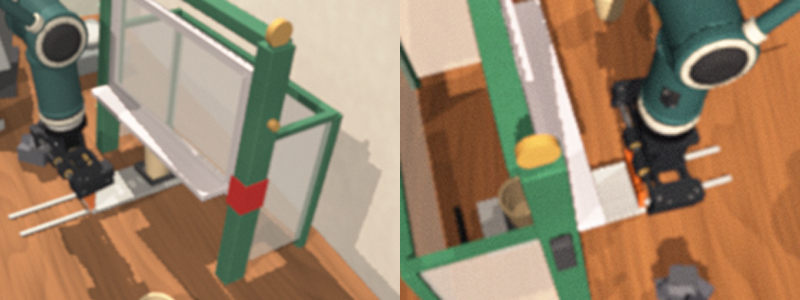

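```bash
python3 - <<'E'
from h import *
manip.move_linear(W(-.15,.07,.036),.05); st('off')
manip.move_linear(W(-.20,.07,.10),.12)
manip.move_linear(W(-.28,.07,.22),.15); st('away')
c=cap('side'); a=cv2.resize(c['image'][90:270,220:460],(800,600),interpolation=cv2.INTER_CUBIC); cv2.imwrite('pics/s7.png',a)
b=cap('scene'); H=lambda p:np.round([(p-O)@ex,(p-O)@ey,p[2]],4)
for d in(c,b):
    hsv=cv2.cvtColor(d['image'],cv2.COLOR_BGR2HSV); m=cv2.inRange(hsv,(4,200,170),(11,255,255)); n,l,s,ce=cv2.connectedComponentsWithStats(m)
    print([(s[i].tolist(),H(pix(d,*ce[i]))) for i in range(1,n) if s[i,4]>25])
E
```

```text
off t37.79 hood [-0.1497  0.07    0.0363] F [ 0.1 -0.3  0.4]
away t39.73 hood [-0.2803  0.07    0.2191] F [-0.3 -0.4 -0.3]
[]
[([250, 209, 10, 28, 35], array([-0.1117,  0.0699,  0.0489]))]
```

View pics/s7.png

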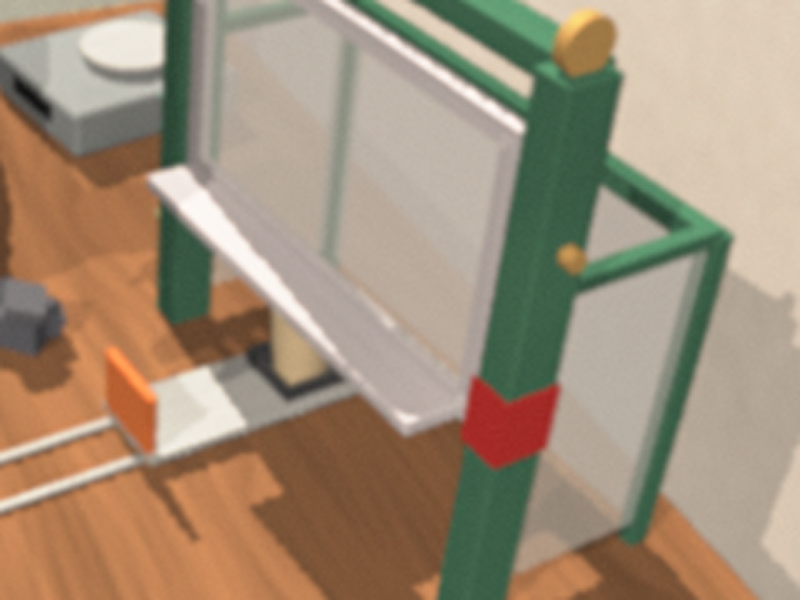

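```bash
python3 - <<'E'
from h import *
old=cv2.resize(cv2.imread('pics/s5.png'),(280,210),interpolation=cv2.INTER_AREA); new=dict(np.load('pics/side.npz'))['image'][80:290,200:480]
o4=cv2.imread('pics/s4.png'); o4=cv2.resize(o4,(280,210),interpolation=cv2.INTER_AREA)
for n,im in(('s4',o4),('s5',old)):
    t=cv2.cvtColor(im[120:145,125:163],cv2.COLOR_BGR2GRAY)   # lip right corner
    print(n,cv2.phaseCorrelate(t.astype(np.float32),cv2.cvtColor(new[120:145,125:163],cv2.COLOR_BGR2GRAY).astype(np.float32)))
def onx(u,v,X,s):
    r=rot(s['orientation'])@ray(s,u,v); p=s['position']; t=(X-(p-O)@ex)/(r@ex); q=p+t*r; return np.round([(q-O)@ey,q[2]],4)
s=dict(np.load('pics/side.npz'))
print(onx(341.5,219.6,-.045,s), onx(220+490/3.333,90+468/3.333,-.012,s),onx(220+500/3.333,90+404/3.333,-.012,s))
E
```

```text
s4 ((0.44381253454788805, -0.3009578010038485), 0.6331556434631348)
s5 ((0.10116229126472831, 0.6870026835595713), 0.8727817780971527)
[-0.1681  0.1583] [-0.2146  0.1506] [-0.212   0.2007]
```

```bash
python3 - <<'E'
from h import *
g=lambda i:cv2.cvtColor(i[185:240,305:365],cv2.COLOR_BGR2GRAY).astype(np.float32)
a=g(dict(np.load('pics/side.npz'))['image'])
manip.dwell(2.0); print(cv2.phaseCorrelate(a,g(cap('side')['image']))); st()
E
```

```text
((0.0680560348286896, 0.0012846655114095995), 0.9974153926637438)
 t41.88 hood [-0.28  0.07  0.22] F [1.3 0.1 0.5]
```

```bash
python3 - <<'E'
from h import *
print(order.close_job()); st()
E
```

```text
the job is handed in; nothing more can be done
None
the job is handed in; nothing more can be done
```

The sash is up on its catch, the carriage is home with its crucible standing in the seat, and I handed the job in at about 42 s of the 54 s allowed.

- **Start:** The arm began with the sash between its open fingers. I lifted it clear over the sash's top edge and backed it out, with no contact felt.
- **Sash:** I pushed up under the lip with the closed fingers, nearly level. Resistance rose from about 2 N to a peak of about 7 N, then let go.
    - **Stop:** I did not stop in time after the catch let go. The sash met the stop with about 15 N up (about 16 N in all, under the 22 N limit), and I backed off at once.
    - **Hold:** Let go, it settled by about 1.5 mm between pictures, then did not move over a 2 s check. Its lower edge measured about 158 mm and the band about 151 to 201 mm, so it sits near the bottom of the band. One hand reading of the lip corner, about 156 mm, came out slightly lower. An earlier picture put the band's lower edge at up to about 160 mm, so the margin there is thin.
- **Carriage:** I pushed it at the plate with about 2 N until the solid stop, where force rose to about 12 N along the push (15 N in all). Travel came to about 129 mm, and a camera reading put the plate about 112 mm before the sash against 115 mm nominal.
- **Last picture:** The crucible was upright in its seat under the sash. The robot was clear of everything, and I commanded no move near the four other items. I did not measure them again afterwards.

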